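# Set a trolley wheel's valve ready for the pump

## Task

The trolley wheel on the bench stand is to be pumped up. With your fingertips gently push its spokes, one after another, to turn the wheel until its valve stem is at the lowest point of the rim and points straight up at the hub, and leave the wheel at rest like that. Only push the spokes: grip and lift nothing, do not push on the tyre or the valve stem, and leave the reel, the bottle and the spanner where they are.

Things in the scene. Friction and masses are not known exactly. Their poses are not given: they have to be found in the camera images.
- stand: Blue steel bench stand, fixed. Origin: centre of the underside of its 260 x 420 x 12 mm base plate; x roughly away from the robot, y left, z up. It holds the wheel with its front looking to the stand's -x and 40 degrees upward, so the wheel leans back, its top away from the robot. One rear post, 40 mm and more behind the hub point, leans down and back.
- clamp_bar (a point): Middle of the stand's clamp bar, on the axle line 44 mm in front of the hub point; axes as the stand. The bar runs 400 mm along y across the wheel's front, 16 mm wide up the wheel's face, 12 mm thick, on 22 mm square posts at y = +-190 mm, 188 mm high. A finger among the spokes cannot pass it: work in the upper or the lower half of the wheel.
- hub (a point): Centre of the wheel (middle of the hub), fixed on the stand at height 160 mm on its x = y = 0 line; its axes are those of the stand (x away from robot, y left, z up).
- spokes: Five round white spokes, 12 mm thick, 72 degrees apart, from hub (radius 20 mm, 27 mm to front and back) to white rim (inside radius 105 mm), turning with the wheel. Origin at the hub point, z along the axle to the front; they lie at z = 21 mm, open for 40 mm behind. Spoke k = 0..4 points k x 72 degrees from x towards y; the valve stem lies along -x, midway between spokes 2 and 3.
- tyre: Black rubber tyre of the wheel, 322 mm outside diameter, 50 mm thick (25 mm to the front and back of the wheel's middle plane), inside radius 111 mm; turns with the wheel. Origin and axes as the spokes.
- valve: Valve stem: brass, 9 mm thick with an 11 mm black cap, parallel to the wheel's plane at z = 12 mm, standing inward from the rim (radius 109 mm) to radius 65 mm, pointing at the hub. Origin and axes as the spokes (origin at the hub point, the stem along -x at y = 0).
- valve_tip (a point): Tip of the valve stem's cap, at x = -65, y = 0, z = 12 mm in the axes of the spokes, which it shares.
- wheel (a joint): Wheel angle, rad: 0 with the valve stem lowest, pointing straight up at the hub (spoke 0 then points up the wheel's face); grows anticlockwise seen from the wheel's front (robot side), no stops, a turn is 6.283. Starts between 2.3 and 4.0, stem in the upper part. The wheel (about 1 kg) turns stiffly, about 0.12 N m, and stays where left; a slow push hardly coasts.
- reel: Loose film reel lying flat beside the stand on its left, 120 mm diameter, 34 mm high, aluminium flanges; origin at the centre of its underside. Bystander.
- bottle: Loose white bottle with a black cap, 56 mm diameter, 150 mm high, standing on the right of the stand; origin at the centre of its underside. Bystander.
- spanner: Loose steel spanner 160 mm long lying on the table to the left of the stand, nearer the robot than the reel; origin on its underside. Bystander.

How it is judged (in metres and radians):
At the end, for the whole second after the job is handed in: The valve stem is in the lower part of the wheel with its tip within 9 mm sideways of straight below the hub (about 8 degrees either way), and the wheel is at rest (y of valve_tip in the frame of hub between -0.009 and 0.009 m and z of valve_tip in the frame of hub below -0.02 m and velocity of joint wheel between -0.05 and 0.05 rad/s); the robot touches nothing.
It fails at once if the tyre is pushed (over 4 N) (contact force between any of the fingers, the arm and tyre above 4 N).
It fails at once if the valve stem is pushed (over 4 N) (contact force between any of the fingers, the arm and valve above 4 N).
It fails at once if a spoke is gripped or forced (over 35 N) (contact force between the fingers and spokes above 35 N).
It fails at once if the reel, the bottle or the spanner is moved more than 20 mm or lifted (distance of any of reel, bottle, spanner from where it was at the start of the episode above 0.02 m).
It fails at once if the bottle is tipped (angle between bottle's own z axis and vertical above 0.35 rad).
It also fails if it takes over 50 s, if anything falls off the work surface, if the arm or the gripper's body presses on something with over 40 N, if the wrist force passes 120 N, or if a joint passes its speed limit or range.

## Robot

A 6-joint arm with a two-finger parallel gripper is mounted at the origin on the work surface. World frame = base frame: x ahead of the robot, y to its left, z up, the work surface at z = 0. Lengths are in m, angles in degrees, forces in N, time in s.
With the tool pointing down it reaches from about 0.3 to 0.75 m from the base axis. Payload 8.5 kg.
Tool frame: the origin (TCP) lies on the centre line of the jaws, within the pads' length; the fingertips stand 11 mm ahead of it and the grasp point (between the pads) lies 8 mm behind it; z points along the fingers, y is the line along which they close (so a half turn about z gives the same grasp; the last joint's range is limited). The gripper opens to 85 mm and grips with 20 to 120 N. Pads are 22 mm wide; open, the fingers measure 114 mm over their backs; the gripper's body (76 mm by 85 mm) begins 54 mm behind the grasp point. The pads swing forward as they close: fully open they stand 13 mm farther back than shut.
Start: joints at [64.498, 21.807, 74.336, -0, 83.858, -12.336], TCP at [0.125, 0.536, 0.242] pointing down, gripper open.
Joint ranges: [-178.18, 178.18], [-50.72, 133.34], [12.68, 142.11], [-81.47, 261.47], [9.98, 163.14], [-165.26, 165.26]. Speed limits (degrees/s): [136.94, 136.94, 180, 180, 180, 180].

## Interface

Orientations are given as a 3x3 rotation matrix whose columns are the frame's x, y, z axes.
In Python, from rig import env gives the robot as it stands.
- The arm moves only by the tool nudge_tcp, called after ">>>" by a JSON object that holds its "name" and its "arguments", one argument or row to a line. Schema: {"type":"object","properties":{"ticks":{"type":"array","items":{"type":"array","items":{"type":"number"},"minItems":5,"maxItems":5},"minItems":1,"maxItems":10},"grip_force":{"type":"number"},"only":{"type":"string"},"quiet":{"type":"boolean"},"lines":{"type":"string"}},"required":["ticks"],"additionalProperties":false}. ticks is a list of rows, 1 to 10 of them, each of 5 numbers: dx, dy, dz in m, then a turn about the tool's z in degrees, then the finger opening in m; each row shifts and turns the commanded pose from where the row before left it, along the tool's axes as they then stand; what a row does not reach is not made up. A row lasts 1/10 s, in which the tool goes at most 0.05 m and 8.59 degrees, less where a joint would pass 70% of its speed; a pose out of reach is approached as far as the arm can. The fingers move at their own pace and stop on an object; grip_force is the grip in N (left out, the last holds). Time passes only in rows, so rows that do not move let the fingers close. The tool returns the time, the measured TCP pose, the force, the opening and the grip force at its end. only (a regular expression) keeps the lines of the reply that match it, lines (a string "A,B") keeps lines A to B, and quiet returns only ok. Input that does not fit is refused with a message, and nothing moves.
- env.observe(): the state, without advancing time (a new reading comes with each control period).
- env.get_image(name): name is "side" or "top"; returns a dict with "pixels" (420x560x3 uint8, red, green, blue), "K" (3x3 intrinsics, pixels), "extrinsics" (4x4, takes a point from world to camera coordinates). Camera axes: x right, y down, z forward; pixel columns grow to the right and rows downward; lengths in m; the calibration is good to about 2 mm. A picture is of the moment at which its call begins. There is no depth.
- env.close_job(): hands the job in; it is judged then, once.
The state is a dict: "time_s": time; "q": joint angles; "qvel": joint speeds; "joint_efforts": joint torques, N m; "position": TCP position; "tool_rot": TCP orientation; "ft_force": force on the tool from outside, world axes, zero at the start; "wrist_torque": the same for the moment, N m; "grip_width": finger opening in m; "gripper_force": force on a finger pad.
Only numpy, scipy, OpenCV 4.12 (cv2) and the standard library are available. Lean on these libraries where they do the work, as an engineer would, in place of code of your own. Each camera call takes 0.05 s, during which the arm holds its last target. There are 200 camera calls.

## Working session

There is one attempt and no reset: what is moved stays moved. The work goes in short steps, Python scripts to look and compute and a tool call to move; the robot and the scene stay as the last step left them, time stands still between calls to the robot, and variables do not carry over. Pictures are saved under pics/ and viewed, at most 10 in all, crops included, and the job is handed in when it is done.

```bash
ls; mkdir -p pics
```

Run:
```python
from rig import env
import cv2,numpy as np
np.set_printoptions(precision=4,suppress=True)
for n in("side","top"):
    d=env.get_image(n); cv2.imwrite(f"pics/{n}0.png",d["pixels"][:,:,::-1]); print(n,d["K"],d["extrinsics"])
s=env.observe(); print(s["time_s"],s["position"],s["tool_rot"],s["ft_force"],s["grip_width"])
```

```text
pics
rig.py
side [[467.9348   0.     279.025 ]
 [  0.     467.9348 208.2354]
 [  0.       0.       1.    ]] [[ 0.9996 -0.0248  0.0138 -0.5122]
 [-0.009  -0.7373 -0.6755  0.1229]
 [ 0.0269  0.6751 -0.7372  1.4029]
 [ 0.      0.      0.      1.    ]]
top [[423.528    0.     284.1072]
 [  0.     423.528  206.6599]
 [  0.       0.       1.    ]] [[ 0.016  -0.9997 -0.0196  0.0322]
 [-0.99   -0.0131 -0.1408  0.5201]
 [ 0.1405  0.0216 -0.9898  1.3008]
 [ 0.      0.      0.      1.    ]]
0.1 [0.1252 0.5353 0.2418] [[-0.9737  0.2277 -0.0006]
 [ 0.2277  0.9737 -0.0011]
 [ 0.0003 -0.0012 -1.    ]] [-0.4731 -0.2602  1.1621] 0.08523494131555383
```

View pics/side0.png

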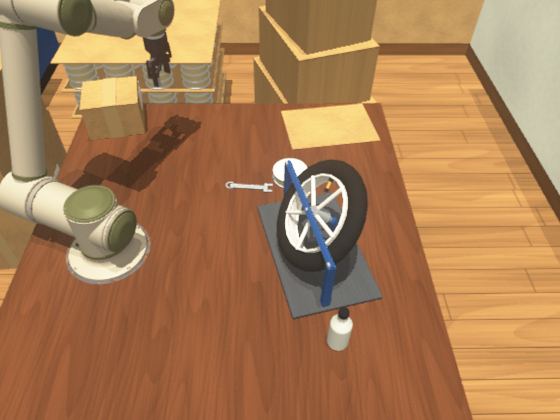

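View pics/top0.png

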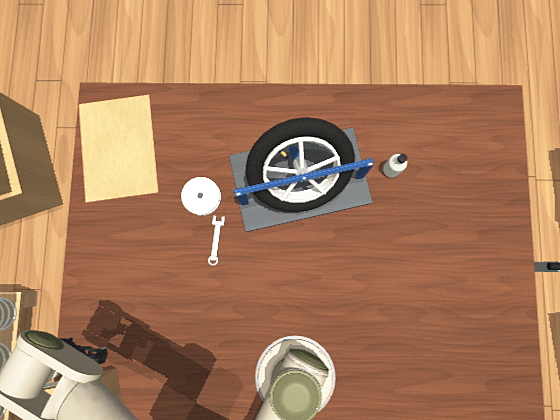

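The side view shows the wheel at about (322,215), with the clamp bar running from (290,168) to (330,268) and the brass valve near (328,185). In the top view the wheel is at about (300,170), the valve is near (286,154), and the stand is yawed by roughly 12°. I'll enlarge both.

Run:
```python
import cv2
t=cv2.imread("pics/top0.png")[115:235,228:378]; cv2.imwrite("pics/topc.png",cv2.resize(t,None,fx=5,fy=5,interpolation=cv2.INTER_CUBIC))
t=cv2.imread("pics/side0.png")[155:315,255:385]; cv2.imwrite("pics/sidec.png",cv2.resize(t,None,fx=3.75,fy=3.75,interpolation=cv2.INTER_CUBIC))
```

```text
(no output)
```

View pics/topc.png

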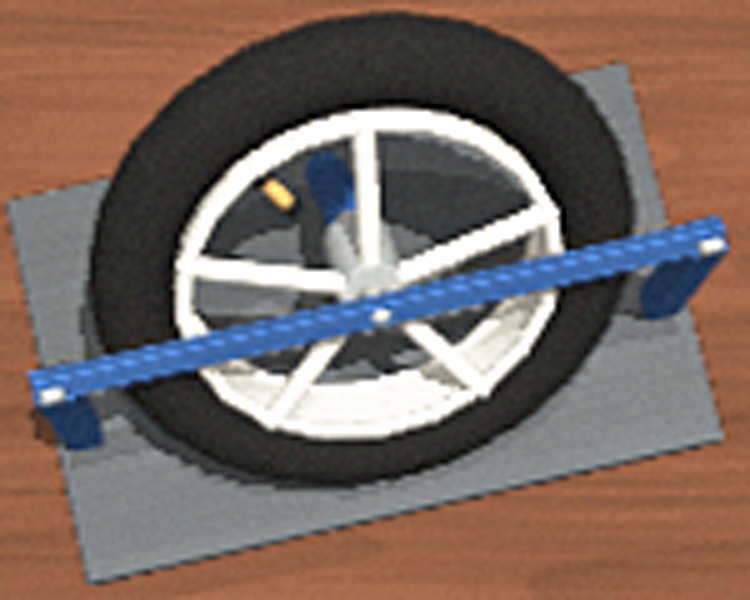

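View pics/sidec.png

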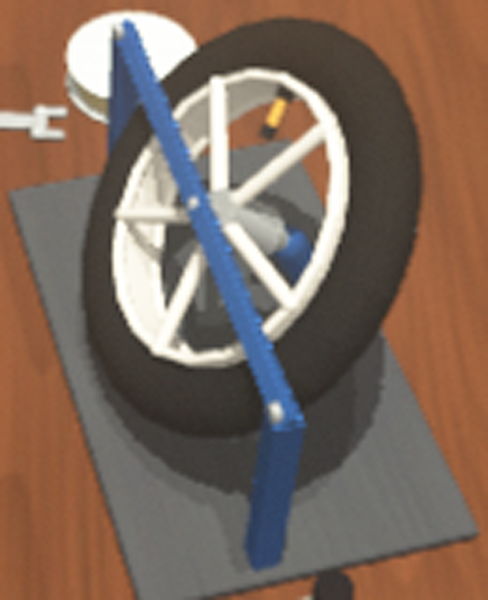

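Crop positions:
- **Top:** plate corners at (8,203), (628,63), (722,437) and (92,583); centre bolt (380,316); spoke ends (365,125), (548,212), (480,390), (275,425) and (190,268); valve near (280,195).
- **Side:** plate corners at (10,190) and (476,535); bolt (193,203); spoke ends (218,82), (325,128), (297,300), (160,348) and (118,213); valve near (273,118).

Next I'll fit the stand pose and wheel angle.

Create geo.py:
```python
from rig import env
import cv2,numpy as np
from scipy.optimize import least_squares
np.set_printoptions(precision=4,suppress=True)
c,s=np.cos(np.radians(40)),np.sin(np.radians(40))
W=np.array([[s,0,c],[0,1,0],[-c,0,s]]).T  # columns: up-face u, left y, front n in stand axes
def proj(d,P):
    p=np.atleast_2d(P)@d["extrinsics"][:3,:3].T+d["extrinsics"][:3,3]; q=p@d["K"].T; return q[:,:2]/q[:,2:]
def Rz(a): return np.array([[np.cos(a),-np.sin(a),0],[np.sin(a),np.cos(a),0],[0,0,1]])
def stand(p,P): return np.atleast_2d(P)@Rz(p[2]).T+[p[0],p[1],0]
def wheel(p,P): return stand(p,np.atleast_2d(P)@W.T+[0,0,.16])  # P: face coords (up,left,front)
def spokes(th,r=.105,z=.021): a=th+np.radians(72)*np.arange(5); return np.c_[r*np.cos(a),r*np.sin(a),0*a+z]
def stem(th,r=.075): return np.array([[-r*np.cos(th),-r*np.sin(th),.012]])
```

Create fit.py:
```python
from geo import *
T=env.get_image("top");S=env.get_image("side")
ft=lambda a:np.array(a)/5+[228,115]
fs=lambda a:np.array(a)/3.75+[255,155]
plate=np.array([[.13,.21,.012],[.13,-.21,.012],[-.13,-.21,.012],[-.13,.21,.012]])
def model(x):
    b=wheel(x,[0,0,.05]); w=wheel(x,np.r_[spokes(x[3]),stem(x[3],.08)])
    p=stand(x,plate)
    return np.r_[proj(T,np.r_[p,b,w]),proj(S,np.r_[p[[3,1]],b,w])]
tsp=[(365,125),(548,212),(480,390),(275,425),(190,268)];ssp=[(218,82),(325,128),(297,300),(160,348),(118,213)]
# image order starting at top spoke, clockwise = decreasing index; stem lies between tsp[4] and tsp[0] -> those are spokes 3(ccw),2
oT=[2,1,0,4,3]; inv=np.argsort(oT)
# side: stem between ssp[0] (ccw) and ssp[1]
oS=[3,2,1,0,4]; invS=np.argsort(oS)
obs=np.r_[ft([(8,203),(628,63),(722,437),(92,583),(380,316)]),ft(tsp)[inv],ft([(280,195)]),fs([(10,190),(476,535),(193,203)]),fs(ssp)[invS],fs([(273,118)])]
best=min((least_squares(lambda x:(model(x)-obs).ravel(),[.55,0,y,t],loss='soft_l1') for y in(-.2,.2) for t in (2.5,3.1,3.8)),key=lambda r:r.cost)
print(best.x,np.degrees(best.x[2:]),best.cost); print((model(best.x)-obs).round(1).tolist())
x=best.x; print("hub",wheel(x,[0,0,0]),"R face->world",Rz(x[2])@W)
np.save("pose.npy",x)
```

```bash
python3 fit.py
```

```text
[ 0.6177 -0.0106  0.2352  3.684 ] [ 13.4788 211.0756] 14.47001716361166
[[-0.5, -1.5], [0.0, -1.1], [0.7, 0.2], [-1.1, -0.4], [0.5, -0.4], [-0.1, -1.8], [-0.9, -0.1], [-0.1, 0.6], [1.0, -0.9], [0.4, -2.5], [0.3, -0.3], [-1.4, -0.4], [0.5, -1.1], [-1.1, -0.0], [-0.6, -0.8], [-3.2, 0.0], [-1.4, 0.5], [-1.2, 1.7], [1.0, 0.5], [-0.8, 0.1]]
hub [[ 0.6177 -0.0106  0.16  ]] R face->world [[ 0.6251 -0.2331 -0.7449]
 [ 0.1498  0.9725 -0.1786]
 [ 0.766   0.      0.6428]]
```

The fit is good: hub at (0.618, -0.011, 0.16), stand yaw 13.5°, wheel at 211°, so it needs +149° anticlockwise. I'll push the spokes leftward in the upper half with closed, vertical fingers. First I'll raise the arm, close the fingers and align the yaw.

Add to geo.py:
```python
def goto(u,y,n):  # tool-axes delta from measured TCP to put the fingertip centre at face coords (mm)
    x=np.load("pose.npy"); o=env.observe()
    R=np.array(o["tool_rot"]); t=wheel(x,np.array([u,y,n])/1e3)[0]+[0,0,.011]
    tip=np.array(o["position"])-[0,0,.011]
    f=(tip-wheel(x,[0,0,0])[0])@(Rz(x[2])@W)
    print("t",o["time_s"],"face tip mm",f*1e3,"delta tool mm",R.T@(t-o["position"])*1e3,"F",np.array(o["ft_force"]),"w",o["grip_width"],"yaw err",np.degrees(np.arctan2(R[1,1],R[0,1])-x[2])-90)
```

```text
(no output)
```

>>> {"name": "nudge_tcp", "arguments": {
  "ticks": [
    [0, 0, -0.04, -6.6, 0],
    [0, 0, -0.04, -6.6, 0],
    [0, 0, -0.04, -6.7, 0],
    [0, 0, -0.04, -6.7, 0],
    [0, 0, 0, 0, 0],
    [0, 0, 0, 0, 0]
  ],
  "grip_force": 20
}}

```text
time_s: 0.8
position: [0.1253, 0.5356, 0.4023]
tool_rot: [[-0.973, -0.232, 0.0], [-0.232, 0.973, 0.001], [-0.0, 0.001, -1.0]]
ft_force: [0.6, 0.4, 0.3]
grip_width: 0.0002
gripper_force: 0.0
```

```bash
python3 -c "
from geo import *
goto(48,-38,18)"
```

```text
t 0.8 face tip mm [-48.7958 645.8723 418.0654] delta tool mm [-369.6888 -683.3883  182.7942] F [0.6203 0.386  0.2711] w 0.00016473214008785148 yaw err -0.09087597109184742
```

>>> {"name": "nudge_tcp", "arguments": {
  "ticks": [
    [-0.02, -0.038, 0, 0, 0],
    [-0.02, -0.038, 0, 0, 0],
    [-0.02, -0.038, 0, 0, 0],
    [-0.02, -0.038, 0, 0, 0],
    [-0.02, -0.038, 0, 0, 0],
    [-0.02, -0.038, 0, 0, 0],
    [-0.02, -0.038, 0, 0, 0],
    [-0.02, -0.038, 0, 0, 0],
    [-0.02, -0.038, 0, 0, 0],
    [-0.02, -0.038, 0, 0, 0]
  ],
  "quiet": true
}}

```text
ok
```

>>> {"name": "nudge_tcp", "arguments": {
  "ticks": [
    [-0.02, -0.038, 0, 0, 0],
    [-0.02, -0.038, 0, 0, 0],
    [-0.02, -0.038, 0, 0, 0],
    [-0.02, -0.038, 0, 0, 0],
    [-0.02, -0.038, 0, 0, 0],
    [-0.02, -0.038, 0, 0, 0],
    [-0.02, -0.038, 0, 0, 0],
    [-0.02, -0.035, 0, 0, 0],
    [-0.01, 0, 0, 0, 0],
    [0, 0, 0, 0, 0]
  ]
}}

```text
time_s: 2.8
position: [0.6444, -0.0417, 0.399]
tool_rot: [[-0.973, -0.231, -0.005], [-0.231, 0.973, 0.001], [0.004, 0.002, -1.0]]
ft_force: [-0.8, -0.1, -0.7]
grip_width: -0.0003
gripper_force: 0.0
```

```bash
python3 -c "
from geo import *
goto(48,-38,18)"
```

```text
t 2.8 face tip mm [186.6768 -36.5088 132.2938] delta tool mm [  0.7918  -1.9342 179.7003] F [-0.77   -0.1141 -0.6708] w -0.0002703587896902886 yaw err -0.14855269922797731
```

>>> {"name": "nudge_tcp", "arguments": {
  "ticks": [
    [0, -0.002, 0.03, 0, 0],
    [0, 0, 0.03, 0, 0],
    [0, 0, 0.03, 0, 0],
    [0, 0, 0.03, 0, 0],
    [0, 0, 0.02, 0, 0],
    [0, 0, 0.01, 0, 0],
    [0, 0, 0, 0, 0]
  ]
}}

```text
time_s: 3.5
position: [0.643, -0.0422, 0.2513]
tool_rot: [[-0.973, -0.233, -0.003], [-0.233, 0.973, 0.001], [0.002, 0.001, -1.0]]
ft_force: [1.0, -0.6, 1.2]
grip_width: -0.0002
gripper_force: 0.0
```

```bash
python3 -c "
from geo import *
goto(48,-38,18)
a=env.get_image('side')['pixels'][100:310,230:400];b=env.get_image('top')['pixels'][80:240,225:385]
v=np.hstack([cv2.resize(a,(440,544)),cv2.resize(b,(360,360)) if 0 else cv2.copyMakeBorder(cv2.resize(b,(360,360)),0,184,0,0,0)])
cv2.imwrite('pics/v1.png',v[:,:,::-1])"
```

```text
t 3.5 face tip mm [ 72.5071 -36.6685  38.455 ] delta tool mm [ 0.0067 -1.3696 31.9202] F [ 0.9874 -0.6455  1.2154] w -0.00015448700162450733 yaw err -0.026872132482210986
```

View pics/v1.png

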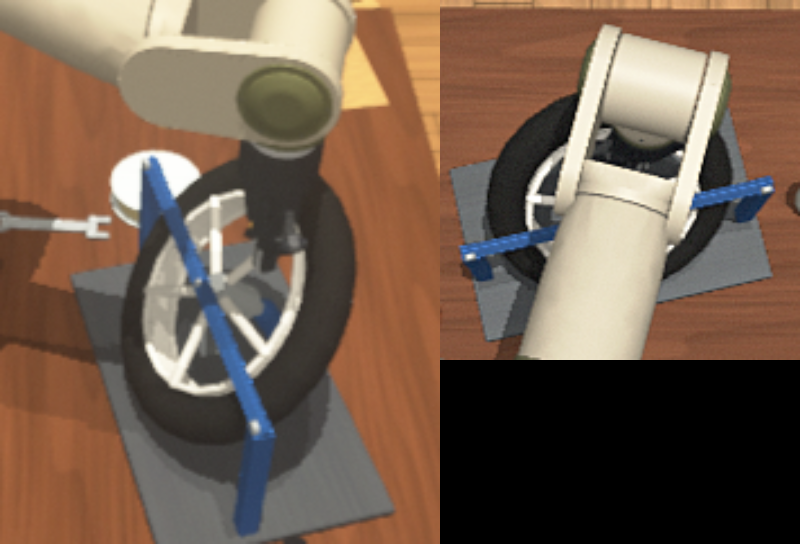

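The side half of the picture shows the closed fingertips at (267,265), on the right of the near-upright spoke and clear of the bar and tyre. I'll descend the last 32 mm.

>>> {"name": "nudge_tcp", "arguments": {
  "ticks": [
    [0, -0.001, 0.01, 0, 0],
    [0, 0, 0.01, 0, 0],
    [0, 0, 0.01, 0, 0],
    [0, 0, 0.002, 0, 0],
    [0, 0, 0, 0, 0]
  ]
}}

```text
time_s: 4.1
position: [0.644, -0.0438, 0.2197]
tool_rot: [[-0.973, -0.232, -0.001], [-0.232, 0.973, 0.0], [0.001, 0.0, -1.0]]
ft_force: [0.2, 0.0, 0.7]
grip_width: -0.0
gripper_force: 0.0
```

```bash
python3 -c "
from geo import *
goto(58,-20,18)
goto(50,12,18)"
```

```text
t 4.1 face tip mm [ 48.7401 -38.413   17.7132] delta tool mm [-5.7117 18.4208 -7.2742] F [0.2227 0.007  0.734 ] w -4.768526955002806e-05 yaw err -0.043685756140931176
t 4.1 face tip mm [ 48.7401 -38.413   17.7132] delta tool mm [-0.5507 50.414  -1.1258] F [0.2227 0.007  0.734 ] w -4.768526955002806e-05 yaw err -0.043685756140931176
```

>>> {"name": "nudge_tcp", "arguments": {
  "ticks": [
    [0, 0.006, 0, 0, 0],
    [0, 0.006, 0, 0, 0],
    [0, 0.006, 0, 0, 0],
    [0, 0.006, 0, 0, 0],
    [0, 0.006, 0, 0, 0],
    [0, 0.005, 0, 0, 0],
    [0, 0.005, 0, 0, 0],
    [0, 0.005, 0, 0, 0],
    [0, 0.005, 0, 0, 0],
    [0, 0, 0, 0, 0]
  ]
}}

```text
time_s: 5.1
position: [0.6323, 0.0058, 0.2202]
tool_rot: [[-0.972, -0.233, -0.0], [-0.233, 0.972, 0.001], [0.0, 0.001, -1.0]]
ft_force: [-0.4, 0.0, 1.2]
grip_width: -0.0
gripper_force: 0.0
```

```bash
python3 -c "
from geo import *
goto(40,25,18)
goto(26,35,18)
a=env.get_image('side')['pixels'][140:300,260:390]
cv2.imwrite('pics/v2.png',cv2.resize(a,None,fx=3.5,fy=3.5)[:,:,::-1])"
```

```text
t 5.1 face tip mm [49.256  12.568  17.8886] delta tool mm [ 6.0339 12.4253  7.0316] F [-0.4134  0.0371  1.1909] w -6.936872303118884e-06 yaw err 0.0029301746622394376
t 5.1 face tip mm [49.256  12.568  17.8886] delta tool mm [15.0319 22.4151 17.7666] F [-0.4134  0.0371  1.1909] w -6.936872303118884e-06 yaw err 0.0029301746622394376
```

View pics/v2.png

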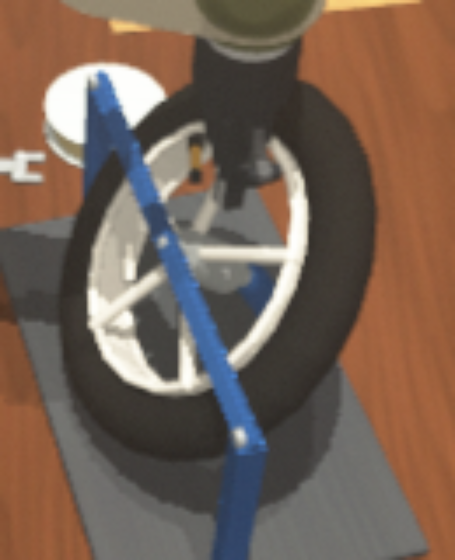

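The wheel has turned: the stem is at (196,160) and spoke ends are at (295,255), (183,382) and (100,318), with the finger at (232,195). I'll measure the angle and continue the push down and to the left.

Add to geo.py:
```python
def theta(pts,st,cam="side",fx=3.5,o=(260,140)):
    x=np.load("pose.npy"); d=env.get_image(cam); P=np.array(pts)/fx+o
    ths=np.radians(np.arange(180,450,.5)); 
    c=[sum(np.min(np.linalg.norm(proj(d,wheel(x,spokes(t)))-p,axis=1)**2) for p in P)+np.sum((proj(d,wheel(x,stem(t,.085)))-(np.array(st)/fx+o))**2)for t in ths]
    print("theta",np.degrees(ths[np.argmin(c)]),min(c))
```

```bash
python3 -c "
from geo import *
theta([(295,255),(183,382),(100,318)],(196,160))"
```

```text
theta 245.00000000000003 14.716885784536526
```

>>> {"name": "nudge_tcp", "arguments": {
  "ticks": [
    [0.002, 0.004, 0.0023, 0, 0],
    [0.002, 0.004, 0.0023, 0, 0],
    [0.002, 0.004, 0.0023, 0, 0],
    [0.003, 0.004, 0.0035, 0, 0],
    [0.003, 0.004, 0.0035, 0, 0],
    [0.003, 0.003, 0.0035, 0, 0],
    [0, 0, 0, 0, 0]
  ]
}}

```text
time_s: 5.9
position: [0.6114, 0.0243, 0.2019]
tool_rot: [[-0.973, -0.233, -0.003], [-0.233, 0.973, 0.001], [0.003, 0.001, -1.0]]
ft_force: [0.8, -0.4, -0.7]
grip_width: -0.0005
gripper_force: 0.0
```

```bash
python3 -c "
from geo import *
goto(26,35,18)
goto(26,20,18)
a=env.get_image('side')['pixels'][140:300,260:390]
cv2.imwrite('pics/v3.png',cv2.resize(a,None,fx=3.5,fy=3.5)[:,:,::-1])"
```

```text
t 5.9 face tip mm [24.9418 35.3592 18.4002] delta tool mm [-0.9854 -0.3582 -0.5565] F [ 0.8049 -0.3626 -0.668 ] w -0.00045873456526419144 yaw err -0.01688101283716037
t 5.9 face tip mm [24.9418 35.3592 18.4002] delta tool mm [ -0.9898 -15.3582  -0.5743] F [ 0.8049 -0.3626 -0.668 ] w -0.00045873456526419144 yaw err -0.01688101283716037
```

View pics/v3.png

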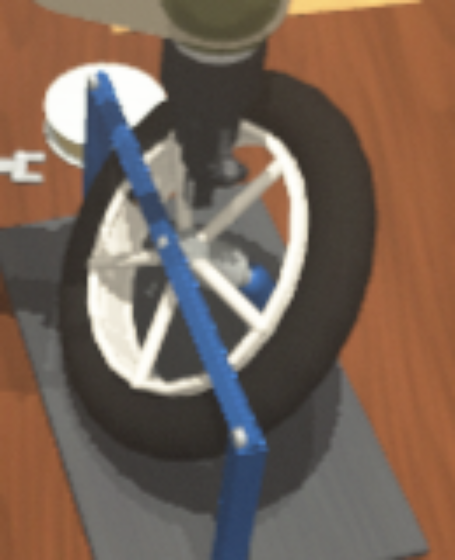

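Spoke ends are now at (275,168), (265,328), (142,382) and (92,263). That is the starting pattern advanced about 72°, so about 77° remains. I'll lift out, return to the right and take the next spoke.

>>> {"name": "nudge_tcp", "arguments": {
  "ticks": [
    [0, -0.002, -0.02, 0, 0],
    [0, 0, -0.02, 0, 0],
    [0, 0, -0.02, 0, 0],
    [-0.005, -0.024, 0, 0, 0],
    [-0.005, -0.024, 0, 0, 0],
    [-0.005, -0.024, 0, 0, 0],
    [0, 0, 0, 0, 0]
  ]
}}

```text
time_s: 6.65
position: [0.6448, -0.0474, 0.2616]
tool_rot: [[-0.973, -0.229, -0.002], [-0.229, 0.973, -0.0], [0.002, 0.0, -1.0]]
ft_force: [0.0, -0.0, -1.8]
grip_width: -0.0002
gripper_force: 0.0
```

```bash
python3 -c "
from geo import *
theta([(275,168),(265,328),(142,382),(92,263)],(160,215))
goto(48,-38,18)"
```

```text
theta 288.5 50.9911276230533
t 6.7 face tip mm [ 80.9119 -40.5536  44.8659] delta tool mm [ 0.5085  2.5113 42.4844] F [ 0.1348 -0.1056 -0.4189] w -0.0002488181852943254 yaw err -0.15405484559596516
```

>>> {"name": "nudge_tcp", "arguments": {
  "ticks": [
    [0, 0.001, 0.015, 0, 0],
    [0, 0, 0.012, 0, 0],
    [0, 0, 0.01, 0, 0],
    [0, 0, 0.005, 0, 0],
    [0, 0.006, 0, 0, 0],
    [0, 0.006, 0, 0, 0],
    [0, 0.006, 0, 0, 0],
    [0, 0.006, 0, 0, 0],
    [0, 0.006, 0, 0, 0],
    [0, 0.005, 0, 0, 0]
  ]
}}

```text
time_s: 7.7
position: [0.6358, -0.0093, 0.2212]
tool_rot: [[-0.973, -0.232, 0.0], [-0.232, 0.973, -0.0], [-0.0, -0.0, -1.0]]
ft_force: [-0.4, -2.8, 0.3]
grip_width: -0.0004
gripper_force: 1.3
```

>>> {"name": "nudge_tcp", "arguments": {
  "ticks": [
    [0, 0.005, 0, 0, 0],
    [0, 0.005, 0, 0, 0],
    [0, 0.005, 0, 0, 0],
    [0.002, 0.004, 0.0023, 0, 0],
    [0.002, 0.004, 0.0023, 0, 0],
    [0.002, 0.004, 0.0023, 0, 0],
    [0.003, 0.003, 0.0035, 0, 0],
    [0, 0, 0, 0, 0]
  ]
}}

```text
time_s: 8.5
position: [0.6192, 0.018, 0.2099]
tool_rot: [[-0.973, -0.233, -0.002], [-0.233, 0.973, 0.001], [0.002, 0.001, -1.0]]
ft_force: [1.5, -0.6, -0.2]
grip_width: 0.0005
gripper_force: 0.0
```

```bash
python3 -c "
from geo import *
goto(26,35,18)
a=env.get_image('side')['pixels'][140:300,260:390]
cv2.imwrite('pics/v4.png',cv2.resize(a,None,fx=3.5,fy=3.5)[:,:,::-1])"
```

```text
t 8.5 face tip mm [35.0199 27.4663 18.7611] delta tool mm [5.2032 7.5233 7.4176] F [ 1.4878 -0.5765 -0.2478] w 0.0004923477554220728 yaw err -0.013718548532452246
```

View pics/v4.png

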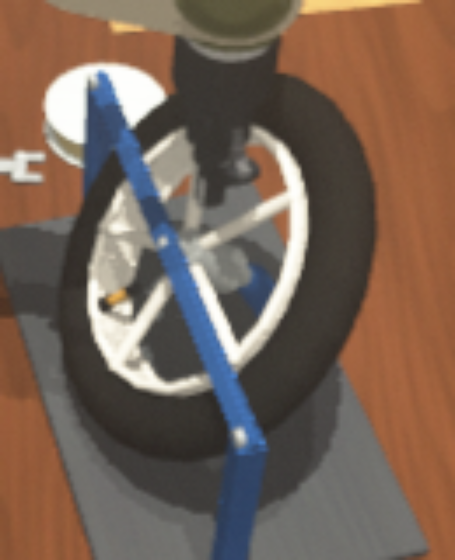

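The stem is now visible at (115,299), with spoke ends at (290,197), (235,355) and (127,360). I'll measure, then finish this push.

```bash
python3 -c "
from geo import *
theta([(290,197),(235,355),(127,360)],(115,299))"
```

```text
theta 344.5 14.271466581147024
```

>>> {"name": "nudge_tcp", "arguments": {
  "ticks": [
    [0.002, 0.003, 0.0027, 0, 0],
    [0.002, 0.003, 0.0025, 0, 0],
    [0.0015, 0.002, 0.002, 0, 0],
    [0, 0, 0, 0, 0]
  ]
}}

```text
time_s: 9.0
position: [0.6123, 0.0243, 0.2028]
tool_rot: [[-0.973, -0.232, -0.002], [-0.232, 0.973, 0.001], [0.002, 0.001, -1.0]]
ft_force: [-0.5, 0.4, 0.4]
grip_width: 0.0002
gripper_force: 0.0
```

```bash
python3 -c "
from geo import *
goto(26,35,18)
a=env.get_image('side')['pixels'][140:300,260:390]
cv2.imwrite('pics/v5.png',cv2.resize(a,None,fx=3.5,fy=3.5)[:,:,::-1])"
```

```text
t 9.0 face tip mm [26.1581 35.1345 18.2355] delta tool mm [-0.0793 -0.1347  0.2722] F [-0.4533  0.3748  0.4246] w 0.00023344427299077768 yaw err -0.034709602619400926
```

View pics/v5.png

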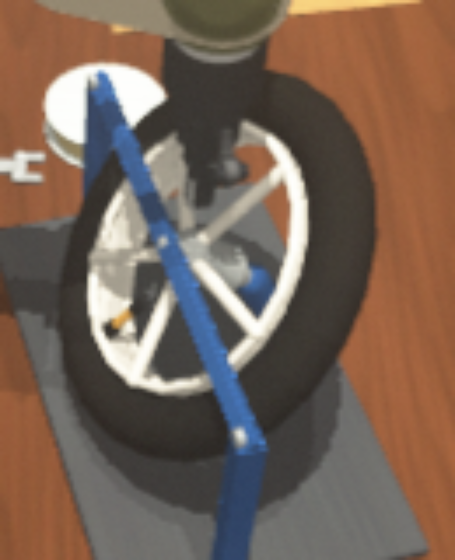

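The stem is now at (120,320), with spoke ends at (280,170), (257,335), (138,380) and (90,258). I'll lift out while measuring.

```bash
python3 -c "
from geo import *
theta([(280,170),(257,335),(138,380),(90,258)],(120,320))"
```

```text
theta 357.5 11.910561180493445
```

>>> {"name": "nudge_tcp", "arguments": {
  "ticks": [
    [0, -0.002, -0.02, 0, 0],
    [0, 0, -0.03, 0, 0],
    [0, 0, -0.04, 0, 0],
    [0, 0, -0.04, 0, 0],
    [0, 0, -0.04, 0, 0],
    [0, 0, 0, 0, 0]
  ]
}}

```text
time_s: 9.7
position: [0.614, 0.022, 0.3791]
tool_rot: [[-0.973, -0.233, 0.01], [-0.233, 0.973, -0.001], [-0.009, -0.004, -1.0]]
ft_force: [0.1, 0.7, 0.4]
grip_width: 0.0001
gripper_force: 0.0
```

```bash
python3 -c "
from geo import *
goto(48,-38,18)
a=env.get_image('side')['pixels'][140:300,260:390]
cv2.imwrite('pics/v6.png',cv2.resize(a,None,fx=3.5,fy=3.5,interpolation=cv2.INTER_CUBIC)[:,:,::-1])"
```

```text
t 9.7 face tip mm [161.9452  32.5698 130.6962] delta tool mm [-11.604  -70.0019 160.091 ] F [0.1031 0.7347 0.3578] w 0.00011716280534881415 yaw err -0.02573246669493301
```

View pics/v6.png

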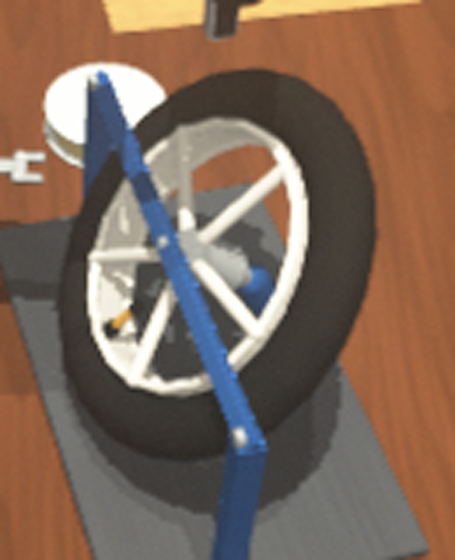

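The wheel is clear of the fingers, with spoke ends at (181,132), (283,172), (258,337), (138,382) and (92,257) and the stem at (120,320). I'll check the angle with an image offset left free, so calibration error doesn't bias it.

```bash
python3 -c "
from geo import *
x=np.load('pose.npy');d=env.get_image('side')
P=np.array([(181,132),(283,172),(258,337),(138,382),(92,257),(120,320)])/3.5+[260,140]
def res(v,off=1):
    w=wheel(x,np.r_[spokes(v[0])[[1,0,4,3,2]],stem(v[0],.085)]); return (proj(d,w)+off*v[1:3]-P)
for off in(0,1):
    r=least_squares(lambda v:res(v,off).ravel(),[6.25,0,0],loss='soft_l1'); print(np.degrees(r.x[0])-360,r.x[1:],res(r.x,off).round(1).tolist())
"
```

```text
-3.270446773682238 [0. 0.] [[-0.5, 1.2], [-0.9, -0.4], [-2.1, -2.2], [-1.7, -1.8], [1.0, -0.1], [0.3, -0.7]]
-3.2687345457441666 [0.7038 0.6524] [[0.2, 1.9], [-0.2, 0.3], [-1.3, -1.5], [-1.0, -1.1], [1.7, 0.6], [1.0, -0.0]]
```

I estimate -3°. I've used all ten pictures, so I'll cross-check in code by scoring white along the predicted spoke lines in both cameras.

Create score.py:
```python
from geo import *
x=np.load('pose.npy')
for n in("side","top"):
    d=env.get_image(n); g=d["pixels"].min(2).astype(np.float32); res=[]
    D=np.arange(-20,20.1,.5)
    for t in np.radians(D):
        row=[]
        for k in range(5):
            P=np.array([spokes(t,r,.023)[k] for r in np.linspace(.04,.095,40)]); q=proj(d,wheel(x,P)).astype(np.float32)
            row.append(cv2.remap(g,q[None,:,0].copy(),q[None,:,1].copy(),1).mean())
        res.append(row)
    res=np.array(res); print(n,"best per spoke",D[res.argmax(0)],"score",res.max(0),"median",np.median(res,0))
```

```bash
python3 score.py
```

```text
side best per spoke [-2.5 -6.  -5.  -2.   0. ] score [234.8022 154.3988 213.5977 246.9231 248.7978] median [111.8745 138.1517 148.1824 129.638  129.1124]
top best per spoke [-16.5 -19.  -16.   -3.5  -0.5] score [215.5982 224.128  193.8119 243.597  254.9956] median [ 92.5418 214.1897 183.0213 131.3101  69.5375]
```

The clearly seen spokes give between 0° and -3.5° in both cameras, well inside ±8°. The arm is clear, so I'm handing in.

```bash
python3 -c "
from rig import env
print(env.close_job())"
```

```text
the job is handed in; nothing more can be done
None
```

I turned the wheel about 147° with two gentle spoke pushes and handed the job in at about 10 s, with the valve stem measured 0° to 3.5° short of lowest (limit about 8°) and the arm clear; no verdict was returned.

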